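Free tube samples stuck in drained bottles and lay them out in a row

ROBOT

A 6-joint arm with a two-finger parallel gripper is mounted at the origin on the work surface. World frame = base frame: x ahead of the robot, y to its left, z up, the work surface at z = 0. Lengths are in mm, angles in rad, forces in N, time in s.
With the tool pointing down it reaches from about 350 to 975 mm from the base axis. Payload 7.1 kg.
Tool frame: the origin (TCP) lies midway between the tips of the shut fingers; the grasp point (between the pads) lies 19 mm behind it (ctrl.grasp_offset is the distance from the TCP to the grasp point, in mm); z points along the fingers, y is the line along which they close (so a half turn about z gives the same grasp; the last joint's range is limited). The gripper opens to 88 mm and grips with 3 to 60 N. Pads are 20 mm wide; open, the fingers measure 115 mm over their backs; the gripper's body (75 mm by 178 mm) begins 61 mm behind the grasp point.
Start: joints at [1.123, 0.423, 1.63, -0, 1.089, -0.019], TCP at [259.83, 568.413, 222.675] pointing down, gripper open.
Joint ranges: [-3, 3], [-0.9, 2.11], [0.09, 2.58], [-1.31, 4.45], [0.11, 2.69], [-2.54, 2.54]. Speed limits (rad/s): [2.39, 2.39, 3.01, 3.14, 3.14, 3.14].

INTERFACE

Orientations are given as a rotation vector (axis times angle).
In Python, from workcell import ctrl gives the robot as it stands. The module is installed in compiled form; this text tells all that it offers.
- The arm moves only by the tool servo_tool, never from a script. Its argument "rows" is a list of rows, each a list of 7 numbers: the turn, a rotation vector about the tool's x, y, z as a fraction of full scale, then the shift along the tool's x, y, z as a fraction of full scale, then the finger opening in mm, from 0 to 87.8. A call has 1 to 10 rows; each row is the pose to reach, as a shift and turn from the pose commanded when the call began, along the tool's axes at that moment; what a row does not reach only later rows make up. Full scale, the value 1, is 20 cm for a shift and 1.5 rad for a turn. A row lasts 1/8 s, in which the tool goes at most 62.5 mm and 10.7 degrees, less where a joint would pass 70% of its speed; a pose out of reach is approached as far as the arm can. A call with a number of a shift or a turn outside -1 to 1 is refused whole. A call with a gripper value outside its range is refused whole. The fingers move at their own pace and stop on an object; the grip force is fixed at half the most. Time passes only in rows, so rows that repeat a pose let the fingers close. It gives the time, the measured TCP pose, the force, the opening and the grip force at its end, in the units of the state.
- ctrl.get_obs(): the state, without advancing time (a new reading comes with each control period).
- ctrl.get_image(name): name is "scene" or "top" or "wrist"; returns (picture, depth): 384x512x3 uint8, red, green, blue; 384x512 float32, mm along the optical axis (not along the pixel's ray), 0 where there is no reading.
- ctrl.camera_info(name): a dict with "intrinsics" (3x3 intrinsics, pixels), "k1" (the pictures are not rectified: a ray, as slopes to the right and down, at radius r is drawn at 1 + k1 r^2 times it, then the intrinsics apply), "R" (3x3) and "t" (3): a world point X has camera coordinates R X + t. Camera axes: x right, y down, z forward; pixel columns grow to the right and rows downward; lengths in mm; the calibration is good to about 2 mm. A picture is of the moment at which its call begins: read the wrist's pose just before it. camera_info takes no time and is no camera call; for the wrist camera it gives the pose at the moment of the call.
- ctrl.close_job(): hands the job in; it is judged then, once.
The state is a dict: "t": time; "qpos": joint angles; "qvel": joint speeds; "joint_torque": joint torques, N m; "ee_pos": TCP position; "orientation": TCP orientation; "ft_force": force on the tool from outside, world axes, zero at the start; "moment": the same for the moment, N m; "width": finger opening in mm; "grasp_force": force on a finger pad.
Only numpy, scipy, OpenCV 4.12 (cv2) and the standard library are available. Lean on these libraries where they do the work, as an engineer would, in place of code of your own. Each camera call takes 0.05 s, during which the arm holds its last target. There are 200 camera calls.

TASK

Two or all three of the bottles hanging in the drain rack have a brass tube piece stuck across the inside of the neck: lift each of these bottles out, rock it from side to side over the open front of the drip tray until the piece drops into the tray, and hang the bottle back in the rack, neck down. When all the stuck pieces are lying in the tray, lay every brass piece, the one already on the white board too, in one even row on that board: one squarely along each ruled line with its far end up to the straightedge, filling the lines without a gap from the end of the board that is farthest from the tray. Leave everything else where it is and do not tip a bottle over.

Things in the scene. Friction and masses are not known exactly. Their poses are not given: they have to be found in the camera images.
- bottle_a: clear oblong plastic bottle hung mouth down in the drain rack, 112 mm wide (its x) x 56 mm deep (its y; flat faces to grip) x 163 mm tall, 130 g. Origin at the centre of its mouth; z from mouth to base, so up while it hangs. Neck 44 mm outside, 36 mm bore, with a 64 mm wide flange around it 20 to 24 mm above the mouth; flat straight sides from 52 to 163 mm above the mouth. May hold tube_a
- bottle_b: just like bottle_a; may hold tube_b. Inside, the shoulder rises at 32 degrees from the bore to the narrow side walls (106 x 50 mm inside), from 30 to 52 mm above the mouth
- bottle_c: just like bottle_a; may hold tube_c
- tube_a: 64 mm piece of 18 x 18 mm brass square tube, 65 g, origin at its centre, x along its length; or absent (None). Starts stuck level across the shoulder inside bottle_a, along the bottle's x, centre 48 mm above the mouth
- tube_b: like tube_a, in bottle_b; or absent. A stuck piece stays while its bottle is upright or nearly so. A lean of 30 to 40 degrees along the bottle's wide (x) direction makes it slide and tip; leaning the other way then lets it run out of the neck: two to four swings of about 1.5 s, more if need be
- tube_c: like tube_a, in bottle_c; or absent. Pieces slide inside a bottle with a friction of about 0.25
- tube_d: piece like tube_a, always there; starts lying askew on the front half of the board
- tray: fixed aluminium drip tray 340 (x) x 470 mm (y), floor 3 mm thick, rim 8 mm high, origin at the centre of its underside. Its front (x from -165 to 0 mm) is open. Over its rear stands the rack: a clear plate 130 x 430 mm centred at x = 60 mm, top 62 mm above the bench, on 4 corner posts with nuts 13 mm above the plate and low tie bars 30 mm high at its front and rear edges
- hole_a (a point): centre of the left (+y) square hole of the rack plate, at its top face, 62 mm above the bench. Holes are 52 mm wide (neck 44 mm), 135 mm apart along the tray's y. A hung bottle rests on its neck flange, its mouth 20 mm below this point, its wide direction along the tray's y
- hole_b (a point): the same of the middle hole
- hole_c (a point): the same of the right (-y) hole
- drop_area (a point): middle of the open front part of the tray, on its floor
- board: fixed white lay-out board 170 (x) x 240 mm (y), 12 mm thick, origin at the centre of its underside. A flat aluminium straightedge, 4 mm high and 14 mm wide, runs along its far (+x) edge, inner face at x = 71 mm. Four black lines are ruled along its x, 50 mm apart
- line_1 (a point): on the board's top face, on the ruled line at its left (+y) end, farthest from the tray: where the centre of a piece belongs that lies along this line with its far end 3 mm off the straightedge
- line_2 (a point): the same of the second line
- line_3 (a point): the same of the third line
- line_4 (a point): the same of the fourth line, nearest the tray
- beaker: bystander: glass beaker, 72 mm wide, 95 mm tall
- wash_bottle: bystander: white bottle, 70 mm wide, 170 mm tall
- wrench: bystander: wrench 190 mm long
- cap_1: bystander: black screw cap, 48 mm wide, 18 mm high
- cap_2: bystander: black screw cap, 48 mm wide, 18 mm high

How it is judged (in metres and radians):
On the way:
1. all the pieces that were stuck in bottles lie in the drip tray (x of tube_a in the frame of tray between -0.17 and 0.17 m and y of tube_a in the frame of tray between -0.235 and 0.235 m and z of each of tube_a, tube_b, tube_c in the frame of tray below 0.03 m and x of tube_b in the frame of tray between -0.17 and 0.17 m and y of tube_b in the frame of tray between -0.235 and 0.235 m and x of tube_c in the frame of tray between -0.17 and 0.17 m and y of tube_c in the frame of tray between -0.235 and 0.235 m), for 0.2 s.
At the end, for the whole second after the job is handed in: Every piece lies flat and still on the board, centred within 9 mm of a line's centre place and within 0.12 rad of its direction, one to a line, lines filled without a gap from line_1; all three bottles hang still, neck down, in holes of the rack within 8 mm of centre and 0.12 rad of upright ((horizontal distance between tube_a and line_1 below 0.009 m or horizontal distance between tube_a and line_2 below 0.009 m or horizontal distance between tube_a and line_3 below 0.009 m or horizontal distance between tube_a and line_4 below 0.009 m) and angle between the x axis of each of tube_a, tube_b, tube_c, tube_d and the x axis of board, either way round below 0.12 rad and z of each of tube_a, tube_b, tube_c, tube_d in the frame of board below 0.03 m and linear speed of each of tube_a, tube_b, tube_c, tube_d, bottle_a, bottle_b, bottle_c below 0.02 m/s and (horizontal distance between tube_b and line_1 below 0.009 m or horizontal distance between tube_b and line_2 below 0.009 m or horizontal distance between tube_b and line_3 below 0.009 m or horizontal distance between tube_b and line_4 below 0.009 m) and (horizontal distance between tube_c and line_1 below 0.009 m or horizontal distance between tube_c and line_2 below 0.009 m or horizontal distance between tube_c and line_3 below 0.009 m or horizontal distance between tube_c and line_4 below 0.009 m) and (horizontal distance between tube_d and line_1 below 0.009 m or horizontal distance between tube_d and line_2 below 0.009 m or horizontal distance between tube_d and line_3 below 0.009 m or horizontal distance between tube_d and line_4 below 0.009 m) and (horizontal distance between each of tube_a, tube_b, tube_c, tube_d and line_2 above 0.015 m or horizontal distance between any of tube_a, tube_b, tube_c, tube_d and line_1 below 0.015 m) and (horizontal distance between each of tube_a, tube_b, tube_c, tube_d and line_3 above 0.015 m or horizontal distance between any of tube_a, tube_b, tube_c, tube_d and line_2 below 0.015 m) and (horizontal distance between each of tube_a, tube_b, tube_c, tube_d and line_4 above 0.015 m or horizontal distance between any of tube_a, tube_b, tube_c, tube_d and line_3 below 0.015 m) and (horizontal distance between bottle_a and hole_a below 0.008 m or horizontal distance between bottle_a and hole_b below 0.008 m or horizontal distance between bottle_a and hole_c below 0.008 m) and z of each of bottle_a, bottle_b, bottle_c in the frame of tray below 0.048 m and angle between each of bottle_a, bottle_b, bottle_c's own z axis and vertical below 0.12 rad and (horizontal distance between bottle_b and hole_a below 0.008 m or horizontal distance between bottle_b and hole_b below 0.008 m or horizontal distance between bottle_b and hole_c below 0.008 m) and (horizontal distance between bottle_c and hole_a below 0.008 m or horizontal distance between bottle_c and hole_b below 0.008 m or horizontal distance between bottle_c and hole_c below 0.008 m)); the robot touches nothing.
It fails at once if a bottle tipped over (more than 70 degrees) (angle between any of bottle_a, bottle_b, bottle_c's own z axis and vertical above 1.22 rad).
It fails at once if a bystander shifted by more than 50 mm (distance of any of beaker, wash_bottle, wrench, cap_1, cap_2 from where it was at the start of the episode above 0.05 m).
Of tube_a, tube_b, tube_c only 2 to 3 are there at a start; the rules pass over those that are not, and their reading is None.
At some moment in a run one of tube_d may be knocked a few centimetres aside while the robot is not near it.
It also fails if it takes over 210 s, if anything falls off the work surface, if the arm or the gripper's body presses on something with over 40 N, if the wrist force passes 120 N, or if a joint passes its speed limit or range.

## Working session

There is one attempt and no reset: what is moved stays moved. The work goes in short steps, Python scripts to look and compute and a tool call to move; the robot and the scene stay as the last step left them, time stands still between calls to the robot, and variables do not carry over. Pictures are saved under pics/ and viewed, at most 14 in all, crops included, and the job is handed in when it is done.

Besides the shell and the picture viewer there is one more tool, called after ">>>" as name(argument=value, ...), one argument or row to a line, values as JSON. servo_tool: Moves the arm, as the interface text tells. Its arguments: {"type":"object","properties":{"rows":{"type":"array","items":{"type":"array","items":{"type":"number"}}}},"required":["rows"]}

```bash
mkdir -p pics; cat > h.py <<'E'
import numpy as np, cv2
from scipy.spatial.transform import Rotation as Ro
from workcell import ctrl
def snap(n,f):
    ci=ctrl.camera_info(n); im,d=ctrl.get_image(n)
    cv2.imwrite(f'pics/{f}.png',im[:,:,::-1]); np.savez(f'{f}.npz',im=im,d=d,K=ci['intrinsics'],k1=ci['k1'],R=ci['R'],t=ci['t'])
def ray(z,u,v):
    K=z['K'];x=(u-K[0,2])/K[0,0];y=(v-K[1,2])/K[1,1];k=float(z['k1'])
    a,b=x,y
    for _ in range(20):
        s=1+k*(a*a+b*b);a,b=x/s,y/s
    return np.array([a,b,1.])
def at_z(f,u,v,h):  # world point on plane z=h
    z=np.load(f+'.npz') if isinstance(f,str) else f
    d=z['R'].T@ray(z,u,v);c=-z['R'].T@z['t']
    return c+d*(h-c[2])/d[2]
def by_d(f,u,v):
    z=np.load(f+'.npz') if isinstance(f,str) else f
    return z['R'].T@(ray(z,u,v)*z['d'][int(v),int(u)]-z['t'])
def proj(f,X):
    z=np.load(f+'.npz') if isinstance(f,str) else f
    c=z['R']@np.array(X,float)+z['t'];a,b=c[:2]/c[2];s=1+float(z['k1'])*(a*a+b*b);K=z['K']
    return K[0,0]*a*s+K[0,2],K[1,1]*b*s+K[1,2]
def rel(pos,Rm):  # rows values for a target TCP pose from the current one
    o=ctrl.get_obs();R0=Ro.from_rotvec(o['orientation']).as_matrix()
    return np.r_[Ro.from_matrix(R0.T@Rm).as_rotvec()/1.5, R0.T@(np.array(pos)-o['ee_pos'])/200].round(4)
def down(yaw): # tool y axis at world angle yaw, z down
    y=np.array([np.cos(yaw),np.sin(yaw),0]);z=np.array([0,0,-1.]);return np.c_[np.cross(y,z),y,z]
E
python3 - <<'E'
from h import *
snap('top','top0');snap('scene','scene0')
o=ctrl.get_obs();print(o,ctrl.grasp_offset);print(Ro.from_rotvec(o['orientation']).as_matrix().round(3))
for n in('top','scene','wrist'):
  c=ctrl.camera_info(n);print(n,(-np.array(c['R']).T@c['t']).round(),np.array(c['intrinsics']).round(1).tolist(),c['k1'],np.array(c['R']).round(2).tolist())
a=cv2.imread('pics/top0.png');cv2.imwrite('pics/top0b.png',cv2.resize(a,(800,600),interpolation=cv2.INTER_CUBIC))
a=cv2.imread('pics/scene0.png');cv2.imwrite('pics/scene0b.png',cv2.resize(a,(800,600),interpolation=cv2.INTER_CUBIC))
E
```

```text
{'t': 0.1, 'qpos': array([ 1.12303833e+00,  4.23782717e-01,  1.63060242e+00, -1.84905505e-05,
        1.08859970e+00, -1.90204134e-02]), 'qvel': array([-6.17795365e-04, -1.37326029e-03, -3.46418110e-03, -5.01132129e-05,
       -9.97234675e-04,  5.41485315e-04]), 'joint_torque': array([-1.25476578e-03, -5.45606160e+01, -2.74322373e+01,  6.44787471e-02,
        1.88605377e-02,  3.89766981e-06]), 'ee_pos': array([259.6025342 , 567.98320284, 221.97238992]), 'orientation': array([-6.68234806e-01, -3.06938744e+00,  2.13329735e-03]), 'ft_force': array([ 0.75444444, -0.02818501,  0.133326  ]), 'moment': array([ 0.01207935, -0.01156723,  0.00772055]), 'grasp_force': 0.0, 'width': 87.45111869410039} 18.700000000000003
[[-0.909  0.416 -0.001]
 [ 0.416  0.909 -0.001]
 [ 0.    -0.001 -1.   ]]
top [ 386.  -82. 1173.] [[401.9, 0.0, 247.4], [0.0, 401.9, 189.0], [0.0, 0.0, 1.0]] 0.028753610915535664 [[-0.01, -1.0, -0.01], [-0.98, 0.01, -0.18], [0.18, 0.0, -0.98]]
scene [1600. -837.  878.] [[493.3, 0.0, 256.4], [0.0, 493.3, 203.0], [0.0, 0.0, 1.0]] -0.1586666023637909 [[0.62, 0.78, -0.02], [0.4, -0.34, -0.85], [-0.68, 0.52, -0.52]]
wrist [183. 603. 384.] [[272.3, 0.0, 251.9], [0.0, 272.3, 192.6], [0.0, 0.0, 1.0]] 0.014980112539152619 [[0.42, 0.91, -0.0], [0.87, -0.4, 0.3], [0.28, -0.13, -0.95]]
```

View pics/top0b.png

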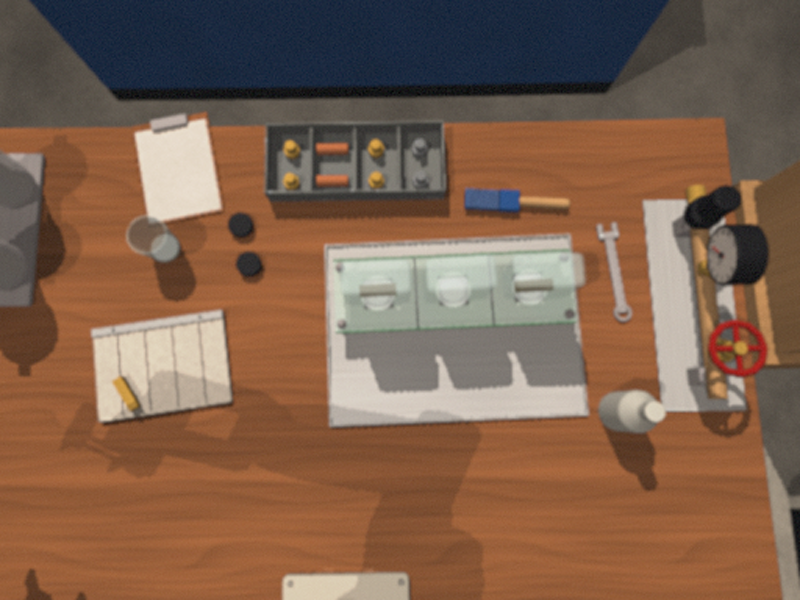

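View pics/scene0b.png

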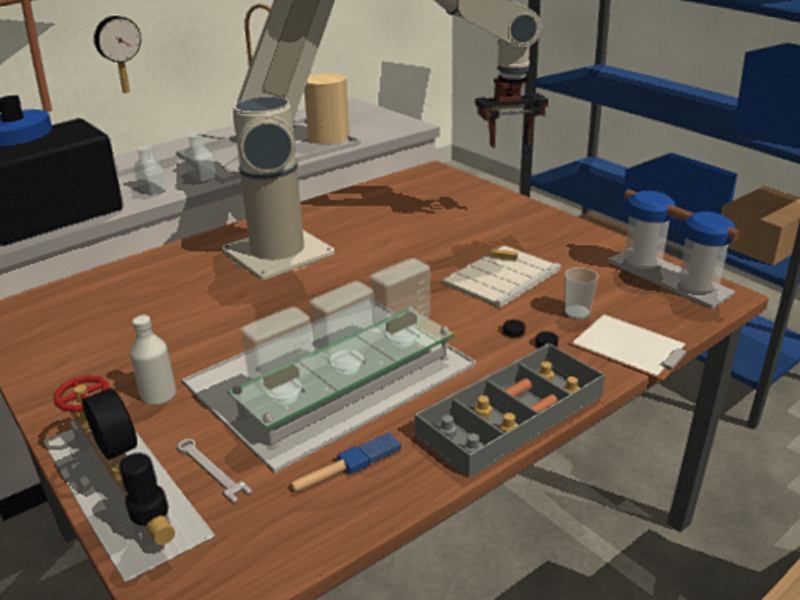

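Board on the left (corners ≈(92,328),(222,313),(232,402),(98,422)), tube_d on it at (127,394). The tray is in the middle, with tubes visible in the left (378,290) and right (533,285) bottles and none in the middle one.

```bash
python3 - <<'E'
from h import *
s=.64
def P(u,v,h):
    p=at_z('top0',u*s,v*s,h);return p.round(1)
print('tray',[P(*q,8) for q in((326,245),(570,236),(587,415),(332,425))])
print('board',[P(*q,12)for q in((92,328),(222,313),(232,402),(98,422))])
print('tubes',P(378,290,90),P(533,285,90),'d',P(127,394,30),P(117,378,30),P(136,409,30))
print('plate',[P(*q,62)for q in((338,260),(570,252),(578,322),(340,331))])
z=np.load('top0.npz')
a=z['im'][:,:,::-1]
c=lambda x0,y0,x1,y1,k:cv2.resize(a[y0:y1,x0:x1],None,fx=k,fy=k,interpolation=cv2.INTER_CUBIC)
A=c(50,190,160,280,3.5);B=c(200,145,390,280,3.5)
M=np.zeros((A.shape[0]+B.shape[0]-200,800,3),np.uint8)
cv2.imwrite('pics/c1.png',A);cv2.imwrite('pics/c2.png',c(200,145,390,280,4))
E
```

```text
tray [array([698.8,  37.2,   8. ]), array([ 709.2, -429.2,    8. ]), array([ 373.5, -437.4,    8. ]), array([361.4,  24.9,   8. ])]
board [array([545. , 469.8,  12. ]), array([569.5, 230.5,  12. ]), array([405.3, 206.6,  12. ]), array([373.8, 446.5,  12. ])]
tubes [594.  -62.8  90. ] [ 598.8 -334.6   90. ] d [422.2 390.3  30. ] [451. 410.  30.] [395.5 372.7  30. ]
plate [array([655.9,   9.7,  62. ]), array([ 664.3, -411.2,   62. ]), array([ 536.2, -416.9,   62. ]), array([526. ,   6.1,  62. ])]
```

View pics/c2.png

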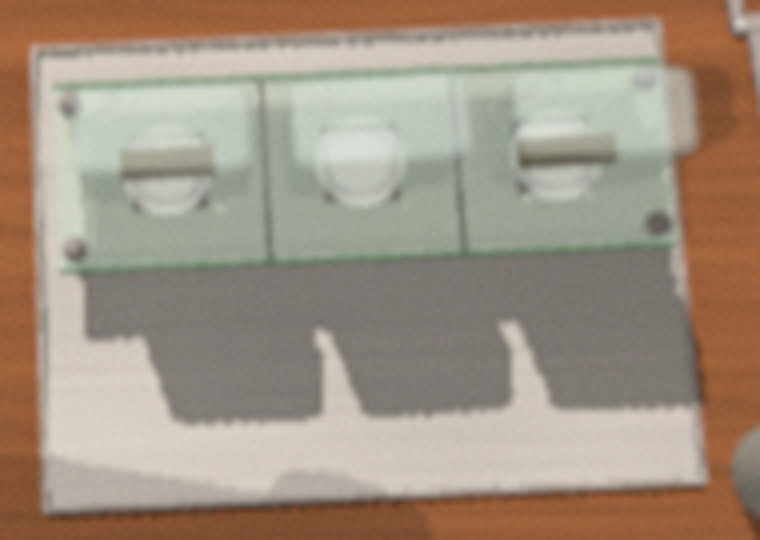

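```bash
python3 - <<'E'
from h import *
def fit(L,W):
    L=np.array(L)[:,:2];W=np.array(W)[:,:2];l=L-L.mean(0);w=W-W.mean(0)
    th=np.arctan2((l[:,0]*w[:,1]-l[:,1]*w[:,0]).sum(),(l*w).sum());R=np.array([[np.cos(th),-np.sin(th)],[np.sin(th),np.cos(th)]])
    t=W.mean(0)-R@L.mean(0);print(th.round(4),t.round(1),'res',(W-(L@R.T+t)).round(1).tolist());return th,R,t
c=lambda u,v:(200+u/4,145+v/4)
W=[at_z('top0',*c(*q),8) for q in((33,48),(658,20),(706,484),(44,513))]
th,R,t=fit([(170,235),(170,-235),(-170,-235),(-170,235)],W)
N=[at_z('top0',*c(*q),75) for q in((70,105),(75,250),(655,222),(643,80))]
print('nuts local',[(R.T@(n[:2]-t)).round(1) for n in N])
H=[at_z('top0',*c(*q),64) for q in((168,172),(360,160),(557,155))]
print('flange local',[(R.T@(n[:2]-t)).round(1) for n in H])
for y in(135,0,-135):print('hole',(R@[60,y]+t).round(1))
for q in((-82,90),(-82,0),(-82,-90)):print('drop',(R@q+t).round(1))
W=[at_z('top0',u*.64,v*.64,12) for u,v in((92,328),(222,313),(232,402),(98,422))]
th,R,t=fit([(85,120),(85,-120),(-85,-120),(-85,120)],W)
E
```

```text
0.0303 [ 535.3 -200.2] res [[0.2, -1.5], [0.1, 1.4], [-0.1, 0.6], [-0.2, -0.5]]
nuts local [array([109.7, 202.3]), array([  7.2, 202. ]), array([   8.9, -197.3]), array([ 109.3, -198.6])]
flange local [array([ 61. , 135.9]), array([63.4,  1. ]), array([  60.8, -136.9])]
hole [591.2 -63.4]
hole [ 595.2 -198.4]
hole [ 599.3 -333.3]
drop [ 450.6 -112.7]
drop [ 453.3 -202.7]
drop [ 456.  -292.6]
0.1241 [473.4 338.4] res [[2.1, 1.9], [-3.1, 0.7], [1.4, -2.1], [-0.4, -0.4]]
```

View pics/c1.png

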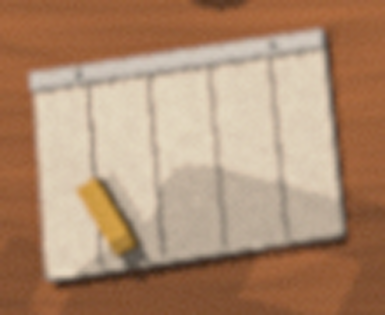

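```bash
cat >> h.py <<'E'
def plan(wps,start=None,step=55.):
    """wps: (pos,yaw or R). Prints for each call the 6 numbers and the least number of rows."""
    o=ctrl.get_obs();p,R=(np.array(o['ee_pos']),Ro.from_rotvec(o['orientation']).as_matrix()) if start is None else start
    for q,Y in wps:
        q=np.array(q,float);T=down(Y) if np.isscalar(Y) else Y
        tot=Ro.from_matrix(R.T@T).as_rotvec();n=int(max(1,np.ceil(np.abs(R.T@(q-p)).max()/199),np.ceil(np.linalg.norm(tot)/1.4)))
        p0,R0=p,R
        for i in range(1,n+1):
            pi=p0+(q-p0)*i/n;Ri=R0@Ro.from_rotvec(tot*i/n).as_matrix()
            r=Ro.from_matrix(R.T@Ri).as_rotvec();d=R.T@(pi-p)
            print(np.r_[r/1.5,d/200].round(3).tolist(),'rows',int(np.ceil(max(np.linalg.norm(d)/step,np.linalg.norm(r)/.17))),pi.round())
            p,R=pi,Ri
E
python3 - <<'E'
from h import *
plan([((300,480,310),.9),((591.2,-63.4,310),.0303),((591.2,-63.4,138),.0303)])
E
```

```text
[-0.001, 0.0, 0.161, -0.367, -0.317, -0.44] rows 3 [300. 480. 310.]
[-0.0, 0.0, 0.193, -0.943, -0.408, 0.0] rows 4 [397. 299. 310.]
[-0.0, 0.0, 0.193, -1.02, -0.121, 0.0] rows 4 [494. 118. 310.]
[-0.0, 0.0, 0.193, -1.012, 0.176, 0.0] rows 4 [591. -63. 310.]
[-0.0, -0.0, -0.0, -0.0, -0.0, 0.86] rows 4 [591. -63. 138.]
```

>>> servo_tool(
  rows=[
    [0,0,0.161,-0.367,-0.317,-0.44,87.8],
    [0,0,0.161,-0.367,-0.317,-0.44,87.8],
    [0,0,0.161,-0.367,-0.317,-0.44,87.8],
    [0,0,0.161,-0.367,-0.317,-0.44,87.8],
  ],
)

```text
t: 0.6
ee_pos: [300.2, 480.2, 310.4]
orientation: [-1.034, -2.966, -0.0]
ft_force: [1.2, 0.7, -0.7]
width: 87.9
grasp_force: 0.0
```

>>> servo_tool(
  rows=[
    [0,0,0.193,-0.943,-0.408,0,87.8],
    [0,0,0.193,-0.943,-0.408,0,87.8],
    [0,0,0.193,-0.943,-0.408,0,87.8],
    [0,0,0.193,-0.943,-0.408,0,87.8],
    [0,0,0.193,-0.943,-0.408,0,87.8],
  ],
)

```text
t: 1.23
ee_pos: [397.2, 299.2, 309.6]
orientation: [-1.451, -2.785, 0.002]
ft_force: [0.2, 0.5, -0.2]
width: 87.7
grasp_force: 0.0
```

>>> servo_tool(
  rows=[
    [0,0,0.193,-1,-0.121,0,87.8],
    [0,0,0.193,-1,-0.121,0,87.8],
    [0,0,0.193,-1,-0.121,0,87.8],
    [0,0,0.193,-1,-0.121,0,87.8],
    [0,0,0.193,-1,-0.121,0,87.8],
  ],
)

```text
t: 1.85
ee_pos: [492.2, 122.6, 310.1]
orientation: [-1.837, -2.547, 0.0]
ft_force: [-0.1, 0.1, 0.7]
width: 88.0
grasp_force: 0.0
```

>>> servo_tool(
  rows=[
    [0,0,0.193,-1,0.176,0,87.8],
    [0,0,0.193,-1,0.176,0,87.8],
    [0,0,0.193,-1,0.176,0,87.8],
    [0,0,0.193,-1,0.176,0,87.8],
    [0,0,0.193,-1,0.176,0,87.8],
    [0,0,0.193,-1,0.176,0,87.8],
  ],
)

```text
t: 2.6
ee_pos: [588.1, -54.9, 310.5]
orientation: [-2.182, -2.258, 0.0]
ft_force: [0.7, -1.0, 0.0]
width: 87.9
grasp_force: 0.0
```

```bash
python3 - <<'E'
from h import *
o=ctrl.get_obs();print(o['t'],o['ee_pos'],o['ft_force'])
snap('wrist','w1')
plan([((591.2,-63.4,250),.0303),((591.2,-63.4,138),.0303)])
E
```

```text
2.6 [588.14748848 -54.85497218 310.49469182] [ 0.71419964 -0.99104245  0.01356454]
[-0.0, -0.0, 0.003, -0.043, 0.014, 0.303] rows 2 [591. -63. 250.]
[0.0, 0.0, 0.0, 0.0, -0.0, 0.56] rows 3 [591. -63. 138.]
```

View pics/w1.png

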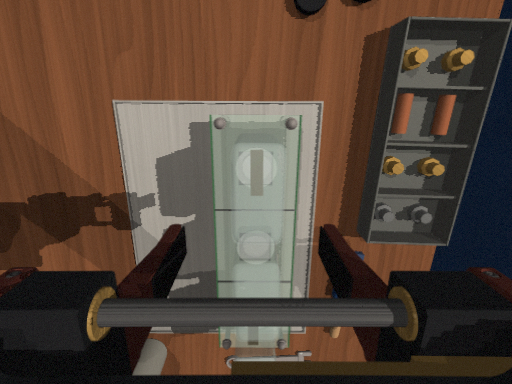

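The wrist view shows bottle_a's neck at (257,167) with its tube, and the rack lying square to the gripper. Descending.

>>> servo_tool(
  rows=[
    [0,0,0.003,-0.043,0.014,0.303,87.8],
    [0,0,0.003,-0.043,0.014,0.303,87.8],
    [0,0,0.003,-0.043,0.014,0.303,87.8],
    [0,0,0.003,-0.043,0.014,0.55,87.8],
    [0,0,0.003,-0.043,0.014,0.863,87.8],
    [0,0,0.003,-0.043,0.014,0.863,87.8],
    [0,0,0.003,-0.043,0.014,0.863,87.8],
  ],
)

```text
t: 3.52
ee_pos: [593.9, -65.7, 141.1]
orientation: [2.188, 2.25, 0.004]
ft_force: [-0.1, -0.2, -0.3]
width: 88.1
grasp_force: 0.0
```

>>> servo_tool(
  rows=[
    [0,0,0,0,0,0,50],
    [0,0,0,0,0,0,50],
    [0,0,0,0,0,0,50],
    [0,0,0,0,0,0,50],
    [0,0,0,0,0,0,50],
    [0,0,0,0,0,0,50],
  ],
)

```text
t: 4.28
ee_pos: [592.4, -65.8, 138.7]
orientation: [2.19, 2.251, 0.001]
ft_force: [-0.2, -0.4, 5.9]
width: 55.8
grasp_force: 30.0
```

>>> servo_tool(
  rows=[
    [0,0,0,0,0,-0.1,50],
    [0,0,0,0,0,-0.2,50],
    [0,0,0,0,0,-0.3,50],
    [0,0,0,0,0,-0.35,50],
    [0,0,0,-0.05,-0.15,-0.35,50],
    [0,0,0,-0.1,-0.35,-0.35,50],
    [0,0,0,-0.2,-0.55,-0.3,50],
    [0,0,0,-0.225,-0.71,-0.2,50],
    [0,0,0,-0.225,-0.71,-0.2,50],
  ],
)

```text
t: 5.4
ee_pos: [447.5, -114.4, 176.3]
orientation: [-2.189, -2.247, 0.004]
ft_force: [1.0, -0.2, -1.9]
width: 56.2
grasp_force: 30.0
```

```bash
python3 - <<'E'
from h import *
o=ctrl.get_obs();print(o['t'],o['ee_pos'],o['ft_force'],o['width'])
L=96
for th in(.15,.3,.45,.6,.68):
  print(th,th/1.5,(-L*np.sin(th)/200).round(3),(L*(1-np.cos(th))/200).round(3))
E
```

```text
5.4 [ 447.46734601 -114.35037141  176.3214214 ] [ 1.0254226  -0.16006783 -1.93609332] 56.22759970291315
0.15 0.09999999999999999 -0.072 0.005
0.3 0.19999999999999998 -0.142 0.021
0.45 0.3 -0.209 0.048
0.6 0.39999999999999997 -0.271 0.084
0.68 0.45333333333333337 -0.302 0.107
```

>>> servo_tool(
  rows=[
    [0,0.1,0,-0.072,0,0.005,50],
    [0,0.2,0,-0.142,0,0.021,50],
    [0,0.3,0,-0.209,0,0.048,50],
    [0,0.4,0,-0.271,0,0.084,50],
    [0,0.433,0,-0.29,0,0.098,50],
    [0,0.433,0,-0.29,0,0.098,50],
    [0,0.433,0,-0.29,0,0.098,50],
    [0,0.433,0,-0.29,0,0.098,50],
    [0,0.433,0,-0.29,0,0.098,50],
    [0,0.433,0,-0.29,0,0.098,50],
  ],
)

```text
t: 6.65
ee_pos: [452.9, -172.3, 158.8]
orientation: [-1.819, -1.871, -0.612]
ft_force: [0.2, -0.7, -1.8]
width: 55.9
grasp_force: 30.0
```

>>> servo_tool(
  rows=[
    [0,-0.108,0,0.078,0,0.006,50],
    [0,-0.217,0,0.153,0,0.025,50],
    [0,-0.325,0,0.225,0,0.056,50],
    [0,-0.433,0,0.29,0,0.098,50],
    [0,-0.542,0,0.348,0,0.15,50],
    [0,-0.65,0,0.397,0,0.211,50],
    [0,-0.758,0,0.436,0,0.278,50],
    [0,-0.867,0,0.462,0,0.352,50],
    [0,-0.867,0,0.462,0,0.352,50],
    [0,-0.867,0,0.462,0,0.352,50],
  ],
)

```text
t: 7.9
ee_pos: [449.6, -56.2, 158.3]
orientation: [1.819, 1.872, -0.612]
ft_force: [-0.4, 0.2, -0.8]
width: 56.0
grasp_force: 30.0
```

```bash
python3 - <<'E'
from h import *
o=ctrl.get_obs();print(o['t'],o['ee_pos'],Ro.from_rotvec(o['orientation']).as_matrix()[:,2],o['ft_force'],o['width'])
snap('scene','s1');snap('top','t1')
a=cv2.imread('pics/s1.png')[150:320,90:320];b=cv2.imread('pics/t1.png')[130:290,190:400]
A=cv2.resize(a,(400,296),interpolation=cv2.INTER_CUBIC);B=cv2.resize(b,(400,305),interpolation=cv2.INTER_CUBIC)
cv2.imwrite('pics/m1.png',np.vstack([A,B]))
E
```

```text
7.9 [449.60812093 -56.17969212 158.30003067] [ 0.01648075 -0.60382793 -0.7969443 ] [-0.42511379  0.18521526 -0.81667219] 55.9956802803075
```

View pics/m1.png

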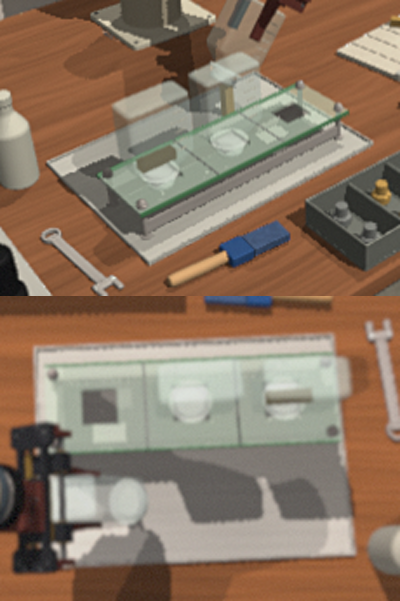

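The tube appears at scene crop (228,98), apparently just leaving the neck. I'll hold a little, swing upright and check.

>>> servo_tool(
  rows=[
    [0,0,0,0,0,0,50],
    [0,0,0,0,0,0,50],
    [0,0,0,0,0,0,50],
    [0,0.108,0,-0.078,0,0.006,50],
    [0,0.217,0,-0.153,0,0.025,50],
    [0,0.325,0,-0.225,0,0.056,50],
    [0,0.433,0,-0.29,0,0.098,50],
    [0,0.433,0,-0.29,0,0.098,50],
  ],
)

```text
t: 9.0
ee_pos: [451.4, -117.3, 178.4]
orientation: [2.196, 2.244, 0.0]
ft_force: [-0.2, -0.3, -1.5]
width: 55.9
grasp_force: 30.0
```

```bash
python3 - <<'E'
from h import *
o=ctrl.get_obs();print(o['t'],o['ee_pos'],Ro.from_rotvec(o['orientation']).as_matrix()[:,2],o['ft_force'],o['width'])
snap('scene','s2');snap('top','t2')
a=cv2.imread('pics/s2.png')[150:320,90:320];b=cv2.imread('pics/t2.png')[130:290,190:400]
A=cv2.resize(a,(400,296),interpolation=cv2.INTER_CUBIC);B=cv2.resize(b,(400,305),interpolation=cv2.INTER_CUBIC)
cv2.imwrite('pics/m2.png',np.vstack([A,B]))
E
```

```text
9.0 [ 451.38385885 -117.31660069  178.4377679 ] [ 0.00159838 -0.00129121 -0.99999789] [-0.22974791 -0.31757181 -1.53927609] 55.94916784494539
```

View pics/m2.png

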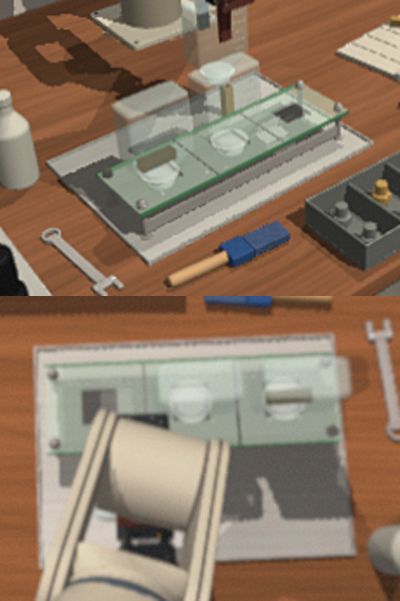

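```bash
python3 - <<'E'
from h import *
f=lambda u,v:(90+u*.575,150+v*.575)
print(at_z('scene0',*f(228,113),3),at_z('scene0',*f(227,85),21),at_z('scene0',*f(227,85),67))
b=np.array(at_z('scene0',*f(228,113),3))
print(f(228,113),f(227,85),proj('scene0',b+[0,0,64]),proj('scene0',b+[-64,0,9]))
E
```

```text
[446.05703808 -97.05691007   3.        ] [385.2681662  -55.75396914  21.        ] [450.49387293 -97.68373943  67.        ]
(221.1, 214.975) (220.52499999999998, 198.875) (np.float64(219.8994645049156), np.float64(198.2728422330977)) (np.float64(210.09264503189954), np.float64(204.89296518514246))
```

Tube_a is standing on end in the tray at about (448,-97), so I'll push it over once the bottle is back. Hanging bottle_a now.

>>> servo_tool(
  rows=[
    [0,0,0,0,0,-0.15,50],
    [0,0,0,0.05,0.15,-0.15,50],
    [0,0,0,0.1,0.35,-0.15,50],
    [0,0,0,0.18,0.55,-0.15,50],
    [0,0,0,0.225,0.71,-0.15,50],
    [0,0,0,0.225,0.71,-0.15,50],
    [0,0,0,0.225,0.71,-0.1,50],
    [0,0,0,0.225,0.71,0,50],
    [0,0,0,0.225,0.71,0.1,50],
    [0,0,0,0.225,0.71,0.1,50],
  ],
)

```text
t: 10.35
ee_pos: [589.8, -65.3, 156.0]
orientation: [-2.19, -2.251, 0.006]
ft_force: [-0.3, -0.2, -0.8]
width: 55.7
grasp_force: 30.0
```

>>> servo_tool(
  rows=[
    [0,0,0,0,0,0.05,50],
    [0,0,0,0,0,0.09,50],
    [0,0,0,0,0,0.095,50],
  ],
)

```text
t: 10.72
ee_pos: [591.8, -65.9, 139.1]
orientation: [2.19, 2.251, -0.002]
ft_force: [-2.5, -0.8, 8.9]
width: 56.0
grasp_force: 30.0
```

>>> servo_tool(
  rows=[
    [0,0,0,0,0,0,87.8],
    [0,0,0,0,0,0,87.8],
    [0,0,0,0,0,0,87.8],
    [0,0,0,0,0,0,87.8],
    [0,0,0,0,0,-0.15,87.8],
    [0,0,0,0,0,-0.35,87.8],
    [0,0,0,0,0,-0.55,87.8],
    [0,0,0,0,0,-0.55,87.8],
  ],
)

```text
t: 11.72
ee_pos: [593.9, -65.7, 252.3]
orientation: [2.186, 2.247, 0.005]
ft_force: [-0.4, -0.6, -0.3]
width: 88.1
grasp_force: 0.0
```

>>> servo_tool(
  rows=[
    [0,0,0,-0.2,0,0,87.8],
    [0,0,0,-0.45,0,0,87.8],
    [0,0,0,-0.7,0,0,87.8],
    [0,0,0,-0.95,0,0,87.8],
    [0,0,0,-1,0,0,87.8],
    [0,0,0,-1,0,0,87.8],
  ],
)

```text
t: 12.48
ee_pos: [596.8, -265.3, 247.9]
orientation: [-2.191, -2.25, 0.002]
ft_force: [-0.6, -0.9, -0.6]
width: 87.8
grasp_force: 0.0
```

```bash
python3 - <<'E'
from h import *
o=ctrl.get_obs();print(o['t'],o['ee_pos'],o['ft_force'],o['width'])
snap('scene','s3');snap('top','t3')
a=cv2.imread('pics/s3.png')[130:300,90:320];b=cv2.imread('pics/t3.png')[130:290,190:400]
A=cv2.resize(a,(400,296),interpolation=cv2.INTER_CUBIC);B=cv2.resize(b,(400,305),interpolation=cv2.INTER_CUBIC)
cv2.imwrite('pics/m3.png',np.vstack([A,B]))
plan([((599.3,-333.3,245),.0303),((599.3,-333.3,138),.0303)])
E
```

```text
12.475 [ 596.78024874 -265.32124428  247.88666183] [-0.57058057 -0.89156929 -0.56106393] 87.84357221912691
[-0.001, 0.0, -0.001, -0.346, 0.001, 0.017] rows 2 [ 599. -333.  245.]
[-0.0, 0.0, 0.0, 0.0, 0.0, 0.535] rows 2 [ 599. -333.  138.]
```

View pics/m3.png

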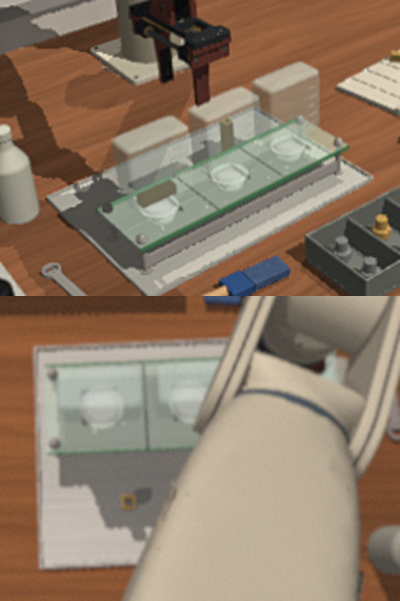

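Bottle_a hangs again and tube_a stands on end at top-crop (128,502). On to bottle_c.

>>> servo_tool(
  rows=[
    [0,0,0,-0.15,0,0,87.8],
    [0,0,0,-0.346,0,0,87.8],
    [0,0,0,-0.346,0,0,87.8],
    [0,0,0,-0.346,0,0.1,87.8],
    [0,0,0,-0.346,0,0.3,87.8],
    [0,0,0,-0.346,0,0.5,87.8],
    [0,0,0,-0.346,0,0.55,87.8],
    [0,0,0,-0.346,0,0.55,87.8],
  ],
)

```text
t: 13.58
ee_pos: [599.2, -333.6, 138.6]
orientation: [-2.189, -2.253, 0.002]
ft_force: [-0.3, -0.0, -0.2]
width: 87.5
grasp_force: 0.0
```

>>> servo_tool(
  rows=[
    [0,0,0,0,0,0,50],
    [0,0,0,0,0,0,50],
    [0,0,0,0,0,0,50],
    [0,0,0,0,0,0,50],
    [0,0,0,0,0,0,50],
    [0,0,0,0,0,0,50],
  ],
)

```text
t: 14.32
ee_pos: [599.7, -335.0, 139.9]
orientation: [2.189, 2.25, -0.001]
ft_force: [0.0, -0.4, 6.3]
width: 55.8
grasp_force: 30.0
```

>>> servo_tool(
  rows=[
    [0,0,0,0,0,-0.1,50],
    [0,0,0,0,0,-0.2,50],
    [0,0,0,0,0,-0.3,50],
    [0,0,0,0,0,-0.35,50],
    [0,0,0,0.05,-0.15,-0.35,50],
    [0,0,0,0.1,-0.35,-0.35,50],
    [0,0,0,0.2,-0.55,-0.3,50],
    [0,0,0,0.225,-0.71,-0.2,50],
    [0,0,0,0.225,-0.71,-0.2,50],
  ],
)

```text
t: 15.45
ee_pos: [453.1, -292.3, 178.1]
orientation: [-2.189, -2.249, 0.003]
ft_force: [0.5, -0.3, -2.2]
width: 55.6
grasp_force: 30.0
```

>>> servo_tool(
  rows=[
    [0,0.1,0,-0.072,0,0.005,50],
    [0,0.2,0,-0.142,0,0.021,50],
    [0,0.3,0,-0.209,0,0.048,50],
    [0,0.4,0,-0.271,0,0.084,50],
    [0,0.433,0,-0.29,0,0.098,50],
    [0,0.433,0,-0.29,0,0.098,50],
    [0,0.433,0,-0.29,0,0.098,50],
    [0,0.433,0,-0.29,0,0.098,50],
    [0,0.433,0,-0.29,0,0.098,50],
    [0,0.433,0,-0.29,0,0.098,50],
  ],
)

```text
t: 16.7
ee_pos: [457.9, -351.4, 160.1]
orientation: [-1.82, -1.872, -0.611]
ft_force: [0.2, -0.3, -2.4]
width: 55.6
grasp_force: 30.0
```

>>> servo_tool(
  rows=[
    [0,-0.108,0,0.078,0,0.006,50],
    [0,-0.217,0,0.153,0,0.025,50],
    [0,-0.325,0,0.225,0,0.056,50],
    [0,-0.433,0,0.29,0,0.098,50],
    [0,-0.542,0,0.348,0,0.15,50],
    [0,-0.65,0,0.397,0,0.211,50],
    [0,-0.758,0,0.436,0,0.278,50],
    [0,-0.867,0,0.462,0,0.352,50],
    [0,-0.867,0,0.462,0,0.352,50],
    [0,-0.867,0,0.462,0,0.352,50],
  ],
)

```text
t: 17.95
ee_pos: [454.2, -234.1, 158.6]
orientation: [1.816, 1.872, -0.616]
ft_force: [-0.5, -1.0, -2.2]
width: 55.7
grasp_force: 30.0
```

>>> servo_tool(
  rows=[
    [0,0,0,0,0,0,50],
    [0,0,0,0,0,0,50],
    [0,0,0,0,0,0,50],
    [0,0.108,0,-0.078,0,0.006,50],
    [0,0.217,0,-0.153,0,0.025,50],
    [0,0.325,0,-0.225,0,0.056,50],
    [0,0.433,0,-0.29,0,0.098,50],
    [0,0.433,0,-0.29,0,0.098,50],
    [0,0.433,0,-0.29,0,0.098,50],
  ],
)

```text
t: 19.08
ee_pos: [455.6, -295.4, 179.1]
orientation: [2.192, 2.246, -0.004]
ft_force: [-0.7, 0.3, -1.3]
width: 55.7
grasp_force: 30.0
```

```bash
python3 - <<'E'
from h import *
o=ctrl.get_obs();print(o['t'],o['ee_pos'],Ro.from_rotvec(o['orientation']).as_matrix()[:,2],o['ft_force'],o['width'])
snap('scene','s4');snap('top','t4')
a=cv2.imread('pics/s4.png')[130:300,90:320];b=cv2.imread('pics/t4.png')[130:290,190:400]
A=cv2.resize(a,(400,296),interpolation=cv2.INTER_CUBIC);B=cv2.resize(b,(400,305),interpolation=cv2.INTER_CUBIC)
cv2.imwrite('pics/m4.png',np.vstack([A,B]))
E
```

```text
19.075 [ 455.6389016  -295.4385247   179.13425203] [ 5.89953168e-04 -3.90715093e-03 -9.99992193e-01] [-0.67699312  0.33765965 -1.26711214] 55.73476812694027
```

View pics/m4.png

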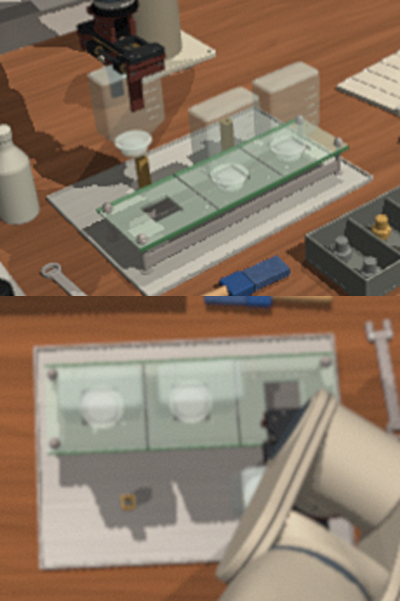

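Tube_c is out too, also standing on end under the bottle (scene crop (143,168)). Hanging bottle_c.

>>> servo_tool(
  rows=[
    [0,0,0,0,0,-0.15,50],
    [0,0,0,-0.05,0.15,-0.15,50],
    [0,0,0,-0.1,0.35,-0.15,50],
    [0,0,0,-0.18,0.55,-0.15,50],
    [0,0,0,-0.225,0.71,-0.15,50],
    [0,0,0,-0.225,0.71,-0.15,50],
    [0,0,0,-0.225,0.71,-0.1,50],
    [0,0,0,-0.225,0.71,0,50],
    [0,0,0,-0.225,0.71,0.1,50],
    [0,0,0,-0.225,0.71,0.1,50],
  ],
)

```text
t: 20.42
ee_pos: [597.9, -333.9, 156.3]
orientation: [-2.19, -2.25, 0.005]
ft_force: [-0.1, 0.7, -1.1]
width: 56.1
grasp_force: 30.0
```

>>> servo_tool(
  rows=[
    [0,0,0,0,0,0.05,50],
    [0,0,0,0,0,0.09,50],
    [0,0,0,0,0,0.095,50],
  ],
)

```text
t: 20.8
ee_pos: [599.2, -334.7, 139.8]
orientation: [2.189, 2.25, -0.004]
ft_force: [-0.8, -1.1, 1.0]
width: 55.4
grasp_force: 30.0
```

>>> servo_tool(
  rows=[
    [0,0,0,0,0,0,87.8],
    [0,0,0,0,0,0,87.8],
    [0,0,0,0,0,0,87.8],
    [0,0,0,0,0,0,87.8],
    [0,0,0,0,0,-0.15,87.8],
    [0,0,0,0,0,-0.35,87.8],
    [0,0,0,0,0,-0.55,87.8],
    [0,0,0,0,0,-0.55,87.8],
  ],
)

```text
t: 21.8
ee_pos: [601.1, -335.3, 254.2]
orientation: [2.184, 2.245, -0.001]
ft_force: [-0.3, -0.5, 0.4]
width: 87.9
grasp_force: 0.0
```

>>> servo_tool(
  rows=[
    [0,0,0,0.2,0,0,10],
    [0,0,0,0.4,0,0,10],
    [0,0,0,0.7,0,0,10],
    [0,0,0,1,0,0,10],
    [0,0,0,1,0,0,10],
    [0,0,0,1,0,0,10],
  ],
)

```text
t: 22.55
ee_pos: [593.6, -134.4, 248.8]
orientation: [2.189, 2.252, -0.004]
ft_force: [-1.2, 0.1, -0.2]
width: 31.3
grasp_force: 0.0
```

>>> servo_tool(
  rows=[
    [0,0,0,0.2,0,0,10],
    [0,0,0,0.4,0,0,10],
    [0,0,0,0.7,0,0,10],
    [0,0,0,1,0,0,10],
    [0,0,0,1,0,0,10],
    [0,0,0,1,0,0,10],
  ],
)

```text
t: 23.3
ee_pos: [588.6, 64.2, 248.4]
orientation: [2.19, 2.249, -0.004]
ft_force: [0.1, -0.2, -0.1]
width: 9.8
grasp_force: 0.0
```

```bash
python3 - <<'E'
from h import *
o=ctrl.get_obs();print(o['t'],o['ee_pos'],o['ft_force'],o['width'])
snap('scene','s5');snap('top','t5')
a=cv2.imread('pics/s5.png')[130:300,90:320];b=cv2.imread('pics/t5.png')[130:290,190:400]
A=cv2.resize(a,(400,296),interpolation=cv2.INTER_CUBIC);B=cv2.resize(b,(400,305),interpolation=cv2.INTER_CUBIC)
C=cv2.resize(b[60:160],(800,381),interpolation=cv2.INTER_CUBIC)
cv2.imwrite('pics/m5.png',np.vstack([np.hstack([A,B[:296]])[40:260],C[:380]]))
E
```

```text
23.3 [588.57586334  64.22763246 248.44756017] [ 0.14693115 -0.16370709 -0.09071972] 9.795502642830973
```

View pics/m5.png

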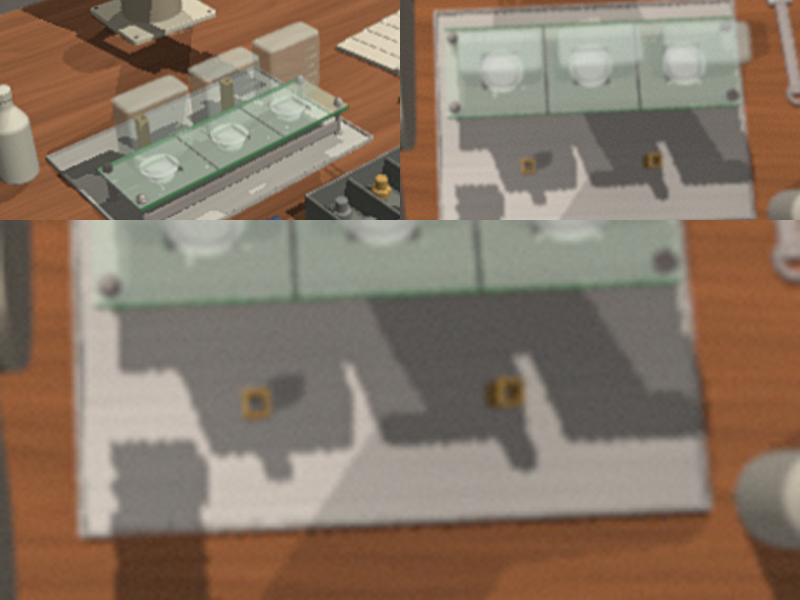

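```bash
python3 - <<'E'
from h import *
f=lambda px,py:(190+px/3.81,190+(py-220)/3.81)
A=at_z('t5',*f(257,402),67);C=at_z('t5',*f(508,390),67);print(A,C,ctrl.get_obs()['qpos'].round(2))
plan([((500,A[1],200),1.571+.03),((500,A[1],52),1.6),((437,A[1],52),1.6),((437,A[1],110),1.6),((505,C[1],110),1.6),((505,C[1],52),1.6),((440,C[1],52),1.6),((440,C[1],120),1.6)])
E
```

```text
[ 452.52171738 -103.2618758    67.        ] [ 458.68915847 -283.38122018   67.        ] [ 0.09  0.35  1.68 -0.    1.11  0.07]
[-0.001, 0.001, -0.525, -0.411, -0.232, 0.123] rows 5 [544. -20. 224.]
[-0.001, 0.001, -0.525, -0.126, -0.455, 0.122] rows 5 [ 500. -103.  200.]
[0.0, -0.0, 0.001, 0.0, -0.0, 0.74] rows 3 [ 500. -103.   52.]
[-0.0, 0.0, 0.0, 0.315, 0.009, -0.0] rows 2 [ 437. -103.   52.]
[0.0, 0.0, 0.0, 0.0, -0.0, -0.29] rows 2 [ 437. -103.  110.]
[0.0, 0.0, 0.0, -0.314, -0.91, -0.0] rows 4 [ 505. -283.  110.]
[0.0, 0.0, 0.0, -0.0, 0.0, 0.29] rows 2 [ 505. -283.   52.]
[0.0, 0.0, 0.0, 0.325, 0.009, -0.0] rows 2 [ 440. -283.   52.]
[0.0, 0.0, 0.0, 0.0, -0.0, -0.34] rows 2 [ 440. -283.  120.]
```

>>> servo_tool(
  rows=[
    [0,0,-0.1,-0.08,-0.05,0,0],
    [0,0,-0.2,-0.17,-0.1,0,0],
    [0,0,-0.3,-0.25,-0.15,0,0],
    [0,0,-0.41,-0.32,-0.18,0,0],
    [0,0,-0.525,-0.41,-0.232,0.12,0],
    [0,0,-0.525,-0.411,-0.232,0.123,0],
    [0,0,-0.525,-0.411,-0.232,0.123,0],
  ],
)

```text
t: 24.28
ee_pos: [544.8, -18.6, 225.0]
orientation: [1.166, 2.915, -0.004]
ft_force: [-0.7, -0.9, 0.0]
width: 0.3
grasp_force: 0.0
```

>>> servo_tool(
  rows=[
    [0,0,-0.1,-0.025,-0.1,0,0],
    [0,0,-0.2,-0.05,-0.2,0.05,0],
    [0,0,-0.3,-0.08,-0.3,0.1,0],
    [0,0,-0.41,-0.1,-0.4,0.12,0],
    [0,0,-0.525,-0.126,-0.455,0.122,0],
    [0,0,-0.525,-0.126,-0.455,0.122,0],
    [0,0,-0.525,-0.126,-0.455,0.122,0],
  ],
)

```text
t: 25.15
ee_pos: [500.9, -101.2, 200.9]
orientation: [-0.043, 3.14, -0.005]
ft_force: [0.2, -0.0, -0.0]
width: 0.5
grasp_force: 0.0
```

>>> servo_tool(
  rows=[
    [0,0,0,0,0,0.25,0],
    [0,0,0,0,0,0.5,0],
    [0,0,0,0,0,0.74,0],
    [0,0,0,0,0,0.74,0],
    [0,0,0,0.1,0,0.74,0],
    [0,0,0,0.18,0,0.74,0],
    [0,0,0,0.26,0,0.74,0],
    [0,0,0,0.315,0.009,0.74,0],
    [0,0,0,0.315,0.009,0.6,0],
    [0,0,0,0.315,0.009,0.45,0],
  ],
)

```text
t: 26.4
ee_pos: [436.5, -101.9, 111.1]
orientation: [0.049, -3.141, 0.004]
ft_force: [1.2, -0.5, -0.1]
width: 0.3
grasp_force: 0.0
```

>>> servo_tool(
  rows=[
    [0,0,0,-0.08,-0.23,0,0],
    [0,0,0,-0.16,-0.46,0,0],
    [0,0,0,-0.24,-0.7,0,0],
    [0,0,0,-0.314,-0.91,0,0],
    [0,0,0,-0.314,-0.91,0,0],
    [0,0,0,-0.314,-0.91,0.15,0],
    [0,0,0,-0.314,-0.91,0.29,0],
    [0,0,0,-0.314,-0.91,0.29,0],
  ],
)

```text
t: 27.4
ee_pos: [503.6, -280.2, 51.3]
orientation: [0.05, -3.137, 0.001]
ft_force: [0.1, -0.2, 0.2]
width: 0.8
grasp_force: 0.0
```

>>> servo_tool(
  rows=[
    [0,0,0,0.1,0,0,0],
    [0,0,0,0.18,0,0,0],
    [0,0,0,0.26,0,0,0],
    [0,0,0,0.325,0.009,0,0],
    [0,0,0,0.325,0.009,-0.2,0],
    [0,0,0,0.325,0.009,-0.4,0],
    [0,0,0,0.325,0.009,-0.6,0],
    [0,0,0,0.325,0.009,-0.8,0],
  ],
)

```text
t: 28.4
ee_pos: [440.0, -281.7, 214.3]
orientation: [-0.049, 3.141, -0.005]
ft_force: [0.1, -0.1, -0.0]
width: 0.3
grasp_force: 0.0
```

```bash
python3 - <<'E'
from h import *
o=ctrl.get_obs();print(o['t'],o['ee_pos'],o['orientation'],o['ft_force'],o['width'])
snap('top','t6');snap('wrist','w6');snap('scene','s6')
b=cv2.imread('pics/t6.png')[190:290,190:400]
C=cv2.resize(b,(800,381),interpolation=cv2.INTER_CUBIC)
D=cv2.resize(cv2.imread('pics/w6.png'),(290,218));E=cv2.resize(cv2.imread('pics/s6.png')[130:300,90:320],(295,218))
cv2.imwrite('pics/m6.png',np.vstack([C,np.hstack([D,E,np.zeros((218,215,3),np.uint8)])]))
E
```

```text
28.4 [ 440.03305949 -281.74203328  214.29310614] [-0.04940103  3.14098166 -0.00481922] [ 0.11652836 -0.13766867 -0.02073744] 0.32656833475544467
```

View pics/m6.png

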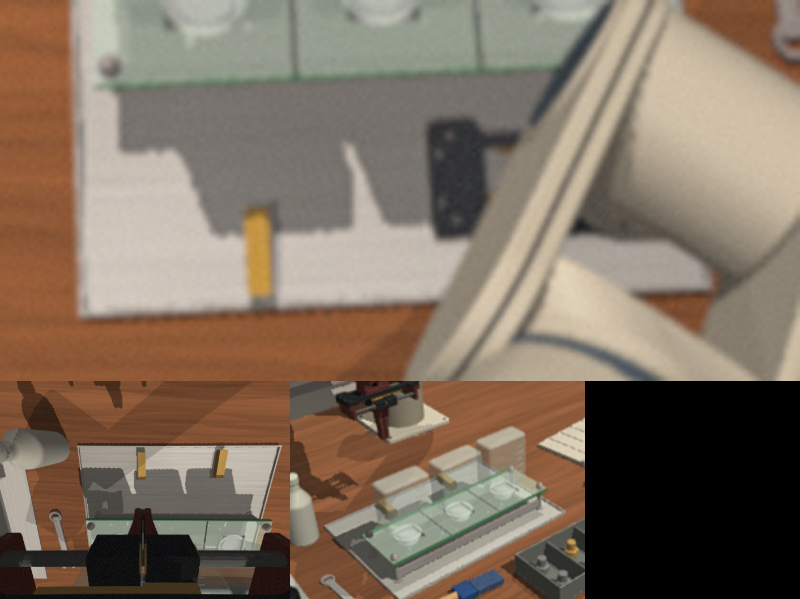

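```bash
cat >> h.py <<'E'
def pieces(f,zlo,zhi,show=True):
    """brass pieces by colour, box of their pixels on the top face, by depth: centre, angle, size"""
    z=np.load(f+'.npz');z={k:z[k] for k in z.files};h=cv2.cvtColor(z['im'],cv2.COLOR_RGB2HSV)
    m=((h[...,0]>14)&(h[...,0]<28)&(h[...,1]>110)&(h[...,2]>70)).astype(np.uint8)
    n,l,s,_=cv2.connectedComponentsWithStats(m)
    for i in range(1,n):
        if s[i,4]<40: continue
        v,u=np.where(l==i);P=np.array([by_d(z,a,b) for a,b in zip(u,v)]);P=P[(P[:,2]>zlo)&(P[:,2]<zhi)]
        if len(P)<25: continue
        r=cv2.minAreaRect(P[:,:2].astype(np.float32));L=cv2.boxPoints(r);e=[L[1]-L[0],L[2]-L[1]];q=max(e,key=np.linalg.norm)
        print('px',u.mean().round(),v.mean().round(),'c',np.round(r[0],1),'z',np.median(P[:,2]).round(1),'size',np.round(r[1],1),'ang',np.round(np.arctan(q[1]/q[0]),3),len(P))
E
python3 - <<'E'
from h import *
print('w6');pieces('w6',-5,40)
print('t6');pieces('t6',-5,60)
E
```

```text
w6
px 391.0 146.0 c [ 404.8 -103.5] z 21.0 size [62.9 18.3] ang 0.038 716
px 250.0 148.0 c [ 417.1 -288.6] z 21.0 size [68.3 17.2] ang 0.036 652
t6
px 186.0 95.0 c [895.5 107.6] z 22.0 size [43.1 29.2] ang 0.48 96
px 240.0 94.0 c [894.7 -58.7] z 21.4 size [37.  32.8] ang 0.571 98
px 186.0 116.0 c [822.5 103.3] z 22.3 size [24.6 28.3] ang -1.104 82
px 240.0 115.0 c [823.  -59.5] z 23.5 size [27.7 22.4] ang 1.494 80
px 349.0 129.0 c [ 775.4 -382.1] z 18.2 size [87.1 16.3] ang 1.49 140
px 450.0 181.0 c [ 587.5 -634.4] z 58.8 size [  5.5 195.7] ang -0.003 45
px 73.0 224.0 c [502.4 419.4] z 29.5 size [63.9 17.8] ang 0.573 157
px 257.0 255.0 c [ 404.4 -102. ] z 21.0 size [17.1 61.3] ang -0.016 135
```

Both pieces lie flat in the tray: a at (404.5,-103), c at (417,-288.6). Tube_d has been knocked to (502,419), which is near line_1. I'll fetch c first.

```bash
python3 - <<'E'
from h import *
plan([((417,-288.6,60),1.607),((417,-288.6,6),1.607),((417,-288.6,150),1.607),((460,-80,180),1.65),((450,280,180),1.69)])
E
```

```text
[-0.004, 0.003, -0.003, 0.126, -0.022, 0.775] rows 3 [ 417. -289.   60.]
[-0.0, 0.0, 0.0, 0.0, 0.0, 0.27] rows 1 [ 417. -289.    6.]
[0.0, 0.0, 0.0, -0.0, 0.0, -0.72] rows 3 [ 417. -289.  150.]
[0.0, -0.0, -0.014, -0.126, 0.517, -0.075] rows 2 [ 438. -184.  165.]
[0.0, -0.0, -0.014, -0.137, 0.514, -0.075] rows 2 [460. -80. 180.]
[0.0, -0.0, -0.013, -0.046, 0.899, -0.0] rows 4 [455. 100. 180.]
[0.0, -0.0, -0.013, -0.064, 0.898, -0.0] rows 4 [450. 280. 180.]
```

>>> servo_tool(
  rows=[
    [-0.004,0.003,-0.003,0.126,-0.035,0.25,60],
    [-0.004,0.003,-0.003,0.126,-0.035,0.5,60],
    [-0.004,0.003,-0.003,0.126,-0.035,0.775,60],
    [-0.004,0.003,-0.003,0.126,-0.035,0.775,60],
    [-0.004,0.003,-0.003,0.126,-0.035,0.95,60],
    [-0.004,0.003,-0.003,0.126,-0.035,1,60],
    [-0.004,0.003,-0.003,0.126,-0.035,1,60],
    [-0.004,0.003,-0.003,0.126,-0.035,1,60],
  ],
)

```text
t: 29.55
ee_pos: [416.4, -290.8, 14.4]
orientation: [0.057, -3.138, -0.003]
ft_force: [0.3, -0.5, -1.3]
width: 59.9
grasp_force: 0.0
```

```bash
python3 - <<'E'
from h import *
for i in range(4):
  o=ctrl.get_obs();print(o['t'],o['ee_pos'],o['ft_force'],o['width'])
  snap('wrist','w7') if i==0 else None
pieces('w7',-5,40)
plan([((417,-288.6,7),1.607)])
E
```

```text
29.55 [ 416.40911601 -290.83086487   14.35658844] [ 0.32460464 -0.54869239 -1.25261804] 59.92758758317018
29.6 [ 416.43204569 -290.80270809   14.31405812] [-0.15251723 -0.35066214 -0.72172701] 59.96062008946343
29.6 [ 416.43204569 -290.80270809   14.31405812] [-0.15251723 -0.35066214 -0.72172701] 59.96062008946343
29.6 [ 416.43204569 -290.80270809   14.31405812] [-0.15251723 -0.35066214 -0.72172701] 59.96062008946343
px 256.0 235.0 c [ 416.3 -287.5] z 20.9 size [68.6 19.1] ang 0.058 2738
px 507.0 256.0 c [ 422.4 -111.3] z 5.9 size [ 3.4 28.9] ang -0.003 278
[0.001, -0.002, 0.0, -0.003, 0.011, 0.037] rows 1 [ 417. -289.    7.]
```

>>> servo_tool(
  rows=[
    [0,0,0,0,0.008,0.035,60],
    [0,0,0,0,0.008,0.035,60],
    [0,0,0,0,0.008,0.035,14],
    [0,0,0,0,0.008,0.035,14],
    [0,0,0,0,0.008,0.035,14],
    [0,0,0,0,0.008,0.035,14],
    [0,0,0,0,0.008,0.035,14],
    [0,0,0,0,0.008,0.035,14],
    [0,0,0,0,0.008,-0.2,14],
    [0,0,0,0,0.008,-0.4,14],
  ],
)

```text
t: 30.85
ee_pos: [415.6, -288.7, 93.6]
orientation: [0.057, -3.136, -0.006]
ft_force: [-0.1, -1.1, -0.7]
width: 17.8
grasp_force: 30.0
```

```bash
python3 - <<'E'
from h import *
o=ctrl.get_obs();print(o['t'],o['ee_pos'],o['ft_force'],o['width'],o['grasp_force'])
plan([((460,-80,190),1.65),((450,280,190),1.69)])
E
```

```text
30.85 [ 415.63709987 -288.70063119   93.60028045] [-0.12919701 -1.13891978 -0.6923279 ] 17.807563717494325 29.99806523323059
[0.001, -0.002, -0.014, -0.128, 0.518, -0.24] rows 3 [ 438. -184.  142.]
[0.001, -0.002, -0.014, -0.14, 0.515, -0.24] rows 3 [460. -80. 190.]
[0.0, 0.0, -0.013, -0.046, 0.899, 0.0] rows 4 [455. 100. 190.]
[0.0, 0.0, -0.013, -0.064, 0.898, 0.0] rows 4 [450. 280. 190.]
```

>>> servo_tool(
  rows=[
    [0,0,0,-0.04,0.2,-0.15,14],
    [0,0,-0.005,-0.1,0.45,-0.3,14],
    [0,0,-0.014,-0.17,0.72,-0.4,14],
    [0,0,-0.028,-0.22,0.95,-0.48,14],
    [0,0,-0.028,-0.27,1,-0.48,14],
    [0,0,-0.028,-0.27,1,-0.48,14],
  ],
)

```text
t: 31.6
ee_pos: [463.6, -87.2, 189.0]
orientation: [0.125, -3.135, -0.004]
ft_force: [0.3, 0.1, -0.8]
width: 17.8
grasp_force: 30.0
```

>>> servo_tool(
  rows=[
    [0,0,-0.003,-0.01,0.22,0,14],
    [0,0,-0.006,-0.02,0.47,0,14],
    [0,0,-0.01,-0.03,0.72,0,14],
    [0,0,-0.013,-0.046,0.92,0,14],
    [0,0,-0.013,-0.046,0.92,0,14],
    [0,0,-0.013,-0.046,0.92,0,14],
  ],
)

```text
t: 32.35
ee_pos: [457.7, 95.5, 189.1]
orientation: [0.152, -3.132, -0.004]
ft_force: [-0.1, 0.3, -1.1]
width: 18.1
grasp_force: 30.0
```

>>> servo_tool(
  rows=[
    [0,0,-0.003,-0.01,0.22,0,14],
    [0,0,-0.006,-0.02,0.47,0,14],
    [0,0,-0.01,-0.03,0.72,0,14],
    [0,0,-0.013,-0.064,0.9,0,14],
    [0,0,-0.013,-0.064,0.9,0,14],
    [0,0,-0.013,-0.064,0.9,0,14],
    [0,0,-0.013,-0.064,0.9,0,14],
  ],
)

```text
t: 33.22
ee_pos: [453.2, 275.5, 190.1]
orientation: [0.181, -3.131, -0.004]
ft_force: [-0.1, -0.0, -0.7]
width: 17.8
grasp_force: 30.0
```

```bash
python3 - <<'E'
from h import *
o=ctrl.get_obs();print(o['t'],o['ee_pos'],o['ft_force'],o['width'],o['grasp_force'])
snap('wrist','w8');snap('top','t8')
pieces('t8',-5,60);pieces('w8',-5,60)
cv2.imwrite('pics/w8b.png',cv2.resize(cv2.imread('pics/w8.png'),(800,600),interpolation=cv2.INTER_CUBIC))
E
```

```text
33.225 [453.20670995 275.48861873 190.12428212] [-0.08914021 -0.00184062 -0.72815057] 17.812451274557617 29.99809294939041
px 186.0 95.0 c [894.6 107.5] z 20.6 size [41.5 29. ] ang 0.574 100
px 240.0 94.0 c [895.3 -59.1] z 21.3 size [39.  31.9] ang 0.141 99
px 186.0 116.0 c [822.1 104.8] z 22.9 size [23.6 29. ] ang -1.339 82
px 240.0 115.0 c [822.1 -59.6] z 22.8 size [23.1 27.5] ang -1.534 79
px 348.0 129.0 c [ 775.5 -382.1] z 18.2 size [87.1 17.3] ang 1.51 153
px 452.0 198.0 c [ 550.1 -636.3] z 58.3 size [  8.4 283.5] ang -0.0 70
px 257.0 255.0 c [ 405.7 -102. ] z 21.1 size [17.  58.6] ang -0.014 130
px 251.0 247.0 c [620.2 295.3] z -0.3 size [49.7 43.5] ang 0.134 68
px 357.0 226.0 c [500.8 419.9] z 29.8 size [64.4 17.6] ang 0.589 679
```

View pics/w8b.png

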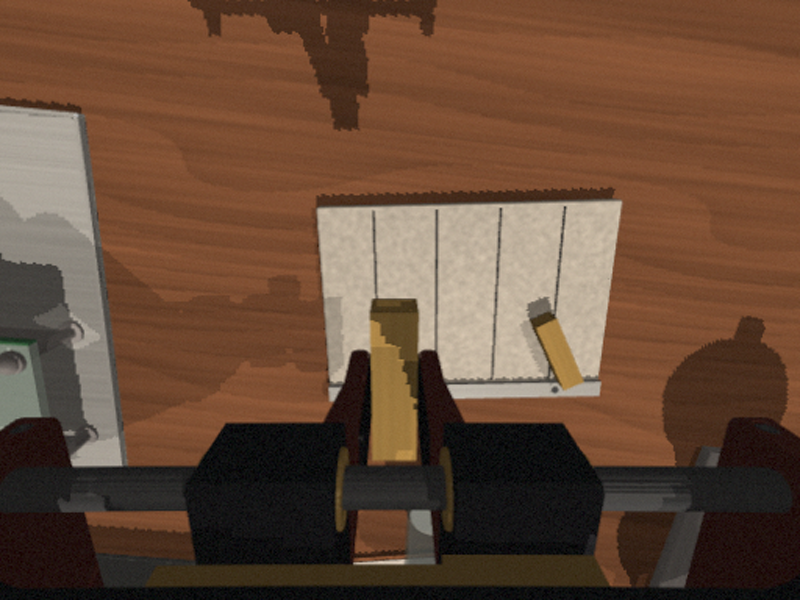

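```bash
python3 - <<'E'
from h import *
s=.64
obs=[((317,207),12,(-85,-120)),((621,200),12,(-85,120)),((600,397),16,(85,120)),((331,400),16,(85,-120)),((600,381),16,(71,120)),((331,386),16,(71,-120)),
 ((374,211),12,(None,-75)),((437,210),12,(None,-25)),((501,208),12,(None,25)),((565,207),12,(None,75)),((492,379),12,(None,25)),((548,378),12,(None,75))]
W=[at_z('w8',u*s,v*s,h)[:2] for (u,v),h,_ in obs]
from scipy.optimize import least_squares
def loc(p,w):
    c,q=np.cos(p[2]),np.sin(p[2]);return np.array([[c,q],[-q,c]])@(w-p[:2])
def res(p):
    r=[]
    for w,(_,_,l) in zip(W,obs):
        d=loc(p,w)
        r+=[d[1]-l[1]]+([d[0]-l[0]] if l[0] is not None else [])
    return r
r=least_squares(res,[473,338,.124],loss='soft_l1',f_scale=2);p=r.x;print(p.round(3),np.round(res(p),1))
c,q=np.cos(p[2]),np.sin(p[2])
for i,y in enumerate((75,25,-25,-75)):print('line',i+1,(np.array([[c,-q],[q,c]])@[36,y]+p[:2]).round(1))
from h import *
pieces('w8',60,300)
z=np.load('w8.npz');
E
```

```text
[4.73795e+02 3.40178e+02 1.37000e-01] [ 0.6  0.5 -2.3  0.5  0.6  1.3  1.1 -0.9 -1.3 -0.6  2.  -0.8  0.1 -0.3
 -0.2 -0.2 -0.1 -0.4]
line 1 [499.2 419.4]
line 2 [506.1 369.8]
line 3 [512.9 320.3]
line 4 [519.7 270.8]
px 249.0 194.0 c [422.1 271.8] z 189.2 size [ 3.9 14.6] ang -1.439 105
px 251.0 247.0 c [452.1 275.8] z 205.2 size [64.7 18.7] ang 0.103 2617
px 217.0 316.0 c [429.1 262.7] z 289.7 size [13.3  0.9] ang 0.106 191
```

```bash
python3 - <<'E'
from h import *
plan([((513.5,320.2,50),1.706)])
E
```

```text
[0.002, -0.003, -0.013, -0.328, 0.183, 0.701] rows 3 [514. 320.  50.]
```

>>> servo_tool(
  rows=[
    [0.002,-0.003,-0.013,-0.15,0.08,0.1,14],
    [0.002,-0.003,-0.013,-0.328,0.183,0.3,14],
    [0.002,-0.003,-0.013,-0.328,0.183,0.5,14],
    [0.002,-0.003,-0.013,-0.328,0.183,0.7,14],
    [0.002,-0.003,-0.013,-0.328,0.183,0.7,14],
    [0.002,-0.003,-0.013,-0.328,0.183,0.7,14],
  ],
)

```text
t: 34.08
ee_pos: [514.1, 321.7, 51.4]
orientation: [-0.214, 3.133, 0.002]
ft_force: [0.9, 0.4, -0.2]
width: 17.9
grasp_force: 30.0
```

```bash
python3 - <<'E'
from h import *
o=ctrl.get_obs();print(o['t'],o['ee_pos'],o['ft_force'],o['width'])
plan([((513.5,320.2,17.3),1.706)])
snap('wrist','w9')
print(ctrl.get_obs()['ee_pos'])
pieces('w9',-5,100)
E
```

```text
34.075 [514.13018129 321.67537508  51.40715846] [ 0.88657892  0.44822932 -0.16686836] 17.88211050705076
[0.001, 0.001, 0.001, 0.004, -0.007, 0.171] rows 1 [514. 320.  17.]
[514.54342793 322.01973923  52.01632478]
px 386.0 225.0 c [505.9 423.6] z 29.9 size [77.  22.9] ang 0.669 2002
px 252.0 193.0 c [482.5 317.6] z 50.1 size [13.6  3.8] ang 1.516 64
px 251.0 247.0 c [539.7 324.5] z 66.4 size [118.   26.5] ang 0.154 2658
```

>>> servo_tool(
  rows=[
    [0.001,0.001,0,0.004,-0.007,0.1,14],
    [0.001,0.001,0,0.004,-0.007,0.172,14],
    [0.001,0.001,0,0.004,-0.007,0.172,14],
    [0.001,0.001,0,0.004,-0.007,0.172,14],
  ],
)

```text
t: 34.62
ee_pos: [512.4, 320.0, 15.3]
orientation: [0.215, -3.132, 0.003]
ft_force: [0.1, 0.1, -0.3]
width: 18.0
grasp_force: 30.0
```

>>> servo_tool(
  rows=[
    [0,0,0,0,0,0,30],
    [0,0,0,0,0,0,30],
    [0,0,0,0,0,0,30],
    [0,0,0,0,0,-0.1,30],
    [0,0,0,0,0,-0.3,30],
    [0,0,0,0,0,-0.5,60],
    [0,0,0,0,0,-0.5,60],
  ],
)

```text
t: 35.5
ee_pos: [515.2, 321.7, 120.4]
orientation: [-0.214, 3.129, 0.004]
ft_force: [-0.1, 0.3, 0.7]
width: 46.9
grasp_force: 0.0
```

```bash
python3 - <<'E'
from h import *
o=ctrl.get_obs();print(o['t'],o['ee_pos'],o['ft_force'],o['width'])
snap('wrist','w10')
pieces('w10',5,100)
plan([((501,419.7,100),2.15),((501,419.7,17),2.15)])
E
```

```text
35.5 [515.17014369 321.65912728 120.44121273] [-0.08971978  0.33507161  0.67934431] 46.92765354870809
px 250.0 189.0 c [513.5 320. ] z 29.9 size [68.6 18.1] ang 0.15 1193
px 352.0 194.0 c [501.  419.7] z 29.9 size [63.9 17.6] ang 0.594 1178
[-0.0, 0.002, -0.295, -0.003, 0.498, 0.092] rows 3 [501. 420. 100.]
[-0.0, 0.0, 0.0, 0.0, 0.0, 0.415] rows 2 [501. 420.  17.]
```

>>> servo_tool(
  rows=[
    [0,0,-0.1,0,0.17,0.05,60],
    [0,0,-0.2,0,0.34,0.09,60],
    [0,0,-0.297,-0.003,0.498,0.09,60],
    [0,0,-0.297,-0.003,0.498,0.09,60],
    [0,0,-0.297,-0.003,0.498,0.25,60],
    [0,0,-0.297,-0.003,0.498,0.4,60],
    [0,0,-0.297,-0.003,0.498,0.47,60],
    [0,0,-0.297,-0.003,0.498,0.47,60],
  ],
)

```text
t: 36.55
ee_pos: [499.2, 417.7, 20.6]
orientation: [0.898, -3.006, 0.003]
ft_force: [-0.9, -0.0, 0.3]
width: 59.9
grasp_force: 0.0
```

```bash
python3 - <<'E'
from h import *
o=ctrl.get_obs();print(o['t'],o['ee_pos'],o['ft_force'],o['width'])
plan([((501,419.7,17.3),2.156)])
plan([((500.3,419.6,16.8),1.706)],start=(np.array([501,419.7,25.3]),down(2.156)))
E
```

```text
36.55 [499.1942753  417.66769165  20.57092712] [-0.92732826 -0.02813509  0.32534906] 59.93698519614518
[-0.001, -0.003, -0.003, -0.013, 0.004, 0.016] rows 1 [501. 420.  17.]
[0.0, 0.0, 0.3, 0.003, 0.002, 0.042] rows 3 [500. 420.  17.]
```

>>> servo_tool(
  rows=[
    [0,0,0,-0.005,0.004,0.016,60],
    [0,0,0,-0.005,0.004,0.016,14],
    [0,0,0,-0.005,0.004,0.016,14],
    [0,0,0,-0.005,0.004,0.016,14],
    [0,0,0,-0.005,0.004,0.016,14],
    [0,0,0,-0.005,0.004,0.016,14],
    [0,0,0,-0.005,0.004,0.016,14],
    [0,0,0,-0.005,0.004,-0.03,14],
    [0,0,0,-0.005,0.004,-0.03,14],
  ],
)

```text
t: 37.67
ee_pos: [500.7, 420.5, 28.6]
orientation: [-0.902, 3.009, -0.001]
ft_force: [0.3, -0.2, -0.8]
width: 17.8
grasp_force: 30.0
```

>>> servo_tool(
  rows=[
    [0,0,0.08,0,0,0,14],
    [0,0,0.16,0,0,0,14],
    [0,0,0.24,0,0,0,14],
    [0,0,0.297,0.002,0.002,0,14],
    [0,0,0.297,0.002,0.002,0,14],
    [0,0,0.297,0.002,0.002,0.047,14],
    [0,0,0.297,0.002,0.002,0.047,14],
    [0,0,0.297,0.002,0.002,0.047,14],
  ],
)

```text
t: 38.67
ee_pos: [499.5, 420.0, 17.8]
orientation: [0.215, -3.133, 0.002]
ft_force: [-0.3, -0.1, -0.2]
width: 18.2
grasp_force: 30.0
```

>>> servo_tool(
  rows=[
    [0,0,0,0,0,0,30],
    [0,0,0,0,0,0,30],
    [0,0,0,0,0,0,30],
    [0,0,0,0,0,-0.1,30],
    [0,0,0,0,0,-0.3,30],
    [0,0,0,0,0,-0.55,60],
    [0,0,0,0,0,-0.8,60],
    [0,0,0,0,0,-0.8,60],
  ],
)

```text
t: 39.67
ee_pos: [502.2, 422.4, 184.7]
orientation: [-0.214, 3.127, 0.007]
ft_force: [-0.1, -0.1, -0.0]
width: 56.7
grasp_force: 0.0
```

```bash
python3 - <<'E'
from h import *
o=ctrl.get_obs();print(o['t'],o['ee_pos'],o['ft_force'],o['width'])
snap('wrist','w11')
pieces('w11',5,100)
plan([((460,100,180),1.65),((404.8,-103,120),1.605),((404.8,-103,30),1.605)])
E
```

```text
39.675 [502.23851416 422.38819411 184.69783128] [-0.05720358 -0.10791818 -0.03110539] 56.7457776784824
px 167.0 172.0 c [511.  320.1] z 29.7 size [63.4 18.5] ang 0.138 990
px 249.0 174.0 c [500.8 419.9] z 29.9 size [65.7 19.5] ang 0.139 796
[0.001, 0.001, 0.019, 0.211, -0.782, 0.002] rows 3 [480. 261. 181.]
[0.001, 0.001, 0.019, 0.188, -0.788, 0.003] rows 3 [460. 100. 180.]
[-0.0, -0.0, 0.03, 0.355, -0.99, 0.3] rows 4 [ 405. -103.  120.]
[-0.0, 0.0, 0.0, -0.0, 0.0, 0.45] rows 2 [ 405. -103.   30.]
```

Tube_d is on line_1 (500.8,419.9, 0.139) and c on line_3. Fetching a for line_2.

>>> servo_tool(
  rows=[
    [0,0,0.005,0.05,-0.2,0,60],
    [0,0,0.01,0.1,-0.4,0,60],
    [0,0,0.019,0.15,-0.6,0,60],
    [0,0,0.019,0.211,-0.782,0,60],
    [0,0,0.019,0.211,-0.782,0,60],
  ],
)

```text
t: 40.35
ee_pos: [477.7, 257.2, 177.5]
orientation: [0.166, -3.133, 0.004]
ft_force: [-0.1, -0.1, 0.6]
width: 59.9
grasp_force: 0.0
```

>>> servo_tool(
  rows=[
    [0,0,0.005,0.05,-0.2,0,60],
    [0,0,0.01,0.1,-0.4,0,60],
    [0,0,0.019,0.15,-0.6,0,60],
    [0,0,0.019,0.188,-0.788,0,60],
    [0,0,0.019,0.188,-0.788,0,60],
  ],
)

```text
t: 40.98
ee_pos: [458.5, 97.9, 178.3]
orientation: [0.121, -3.137, 0.002]
ft_force: [-0.2, 0.0, -0.0]
width: 59.9
grasp_force: 0.0
```

>>> servo_tool(
  rows=[
    [0,0,0.01,0.09,-0.25,0,60],
    [0,0,0.02,0.18,-0.5,0.05,60],
    [0,0,0.03,0.27,-0.75,0.15,60],
    [0,0,0.03,0.355,-0.99,0.3,60],
    [0,0,0.03,0.355,-0.99,0.3,60],
    [0,0,0.03,0.355,-0.99,0.3,60],
    [0,0,0.03,0.355,-0.99,0.3,60],
  ],
)

```text
t: 41.85
ee_pos: [405.0, -103.0, 119.5]
orientation: [-0.058, 3.141, -0.002]
ft_force: [-0.3, 0.8, -0.1]
width: 60.1
grasp_force: 0.0
```

```bash
python3 - <<'E'
from h import *
o=ctrl.get_obs();print(o['t'],o['ee_pos'],o['ft_force'],o['width'])
snap('wrist','w12')
pieces('w12',5,100)
plan([((404.8,-103,7.3),1.605)])
E
```

```text
41.85 [ 405.03826635 -102.9632303   119.54352713] [-0.34475861  0.75447723 -0.14322421] 60.10900508135579
px 252.0 190.0 c [ 404.4 -103.2] z 20.9 size [64.  17.4] ang 0.028 1098
[-0.001, 0.0, 0.002, 0.001, 0.001, 0.561] rows 3 [ 405. -103.    7.]
```

>>> servo_tool(
  rows=[
    [0,0,0.002,0,0,0.2,60],
    [0,0,0.002,0,0,0.4,60],
    [0,0,0.002,0,0,0.5,60],
    [0,0,0.002,0,0,0.53,60],
    [0,0,0.002,0,0,0.53,60],
  ],
)

```text
t: 42.52
ee_pos: [404.2, -103.8, 13.3]
orientation: [0.051, -3.14, 0.002]
ft_force: [0.0, 0.4, 1.4]
width: 60.1
grasp_force: 0.0
```

>>> servo_tool(
  rows=[
    [0,0,0,0,0,0.03,60],
    [0,0,0,0,0,0.03,14],
    [0,0,0,0,0,0.03,14],
    [0,0,0,0,0,0.03,14],
    [0,0,0,0,0,0.03,14],
    [0,0,0,0,0,0.03,14],
    [0,0,0,0,0,0.03,14],
    [0,0,0,0,0,-0.2,14],
    [0,0,0,0,0,-0.45,14],
    [0,0,0,0,0,-0.45,14],
  ],
)

```text
t: 43.78
ee_pos: [406.0, -104.8, 105.8]
orientation: [-0.05, 3.136, -0.005]
ft_force: [-0.3, -0.6, -1.0]
width: 17.6
grasp_force: 30.0
```

```bash
python3 - <<'E'
from h import *
o=ctrl.get_obs();print(o['t'],o['ee_pos'],o['ft_force'],o['width'],o['grasp_force'])
plan([((460,100,130),1.65),((490,280,130),1.69),((506,369.8,100),1.706)])
E
```

```text
43.775 [ 406.04564111 -104.77021297  105.76743926] [-0.34122039 -0.63776841 -1.01938853] 17.647283330440047 29.999650418758392
[-0.001, 0.002, -0.016, -0.151, 0.507, -0.061] rows 2 [433.  -2. 118.]
[-0.001, 0.002, -0.016, -0.163, 0.504, -0.061] rows 2 [460. 100. 130.]
[-0.0, 0.0, -0.027, -0.221, 0.885, 0.0] rows 4 [490. 280. 130.]
[0.0, 0.0, -0.011, -0.133, 0.436, 0.15] rows 2 [506. 370. 100.]
```

>>> servo_tool(
  rows=[
    [0,0,-0.008,-0.07,0.25,-0.06,14],
    [0,0,-0.016,-0.15,0.5,-0.12,14],
    [0,0,-0.025,-0.23,0.75,-0.12,14],
    [0,0,-0.032,-0.314,1,-0.12,14],
    [0,0,-0.032,-0.314,1,-0.12,14],
    [0,0,-0.032,-0.314,1,-0.12,14],
  ],
)

```text
t: 44.52
ee_pos: [459.1, 97.5, 125.5]
orientation: [0.126, -3.135, 0.003]
ft_force: [-0.5, -1.9, -0.9]
width: 17.4
grasp_force: 30.0
```

>>> servo_tool(
  rows=[
    [0,0,-0.008,-0.06,0.25,0,14],
    [0,0,-0.016,-0.11,0.5,0,14],
    [0,0,-0.02,-0.17,0.7,0,14],
    [0,0,-0.027,-0.221,0.89,0,14],
    [0,0,-0.027,-0.221,0.89,0,14],
    [0,0,-0.027,-0.221,0.89,0,14],
  ],
)

```text
t: 45.28
ee_pos: [489.5, 276.8, 125.7]
orientation: [0.186, -3.133, 0.004]
ft_force: [-0.5, -0.8, -0.7]
width: 17.4
grasp_force: 30.0
```

>>> servo_tool(
  rows=[
    [0,0,-0.005,-0.07,0.22,0.05,14],
    [0,0,-0.011,-0.133,0.44,0.15,14],
    [0,0,-0.011,-0.133,0.44,0.15,14],
    [0,0,-0.011,-0.133,0.44,0.15,14],
    [0,0,-0.011,-0.133,0.44,0.15,14],
  ],
)

```text
t: 45.9
ee_pos: [506.0, 367.6, 96.7]
orientation: [0.212, -3.133, 0.002]
ft_force: [0.3, 0.4, -0.4]
width: 17.8
grasp_force: 30.0
```

```bash
python3 - <<'E'
from h import *
o=ctrl.get_obs();print(o['t'],o['ee_pos'],o['ft_force'],o['width'],o['grasp_force'])
plan([((506.5,369.8,17.3),1.706)])
snap('wrist','w13');pieces('w13',5,150)
plan([((506.5,369.8,17.3),1.706)])
E
```

```text
45.9 [506.03667667 367.56498512  96.69704201] [ 0.277696    0.3592438  -0.35102304] 17.76581488912235 29.99955654144287
[-0.001, -0.001, -0.0, -0.004, 0.011, 0.397] rows 2 [506. 370.  17.]
px 199.0 200.0 c [511.4 320.1] z 29.9 size [63.9 17.8] ang 0.138 1438
px 311.0 203.0 c [500.1 420.3] z 29.9 size [64.3 18.9] ang 0.134 1412
px 251.0 196.0 c [477.1 363.7] z 94.7 size [ 4.3 13.8] ang -1.537 69
px 251.0 250.0 c [507.  367.8] z 110.5 size [64.6 17.7] ang 0.136 2560
[-0.001, -0.001, -0.0, -0.003, 0.01, 0.398] rows 2 [506. 370.  17.]
```

>>> servo_tool(
  rows=[
    [0,0,0,0.004,0.01,0.15,14],
    [0,0,0,0.004,0.01,0.3,14],
    [0,0,0,0.004,0.01,0.37,14],
    [0,0,0,0.004,0.01,0.395,14],
    [0,0,0,0.004,0.01,0.395,14],
    [0,0,0,0.004,0.01,0.395,14],
  ],
)

```text
t: 46.7
ee_pos: [505.5, 371.4, 18.3]
orientation: [-0.214, 3.134, -0.001]
ft_force: [-0.3, -0.4, -0.6]
width: 17.9
grasp_force: 30.0
```

>>> servo_tool(
  rows=[
    [0,0,0,0,0,0,28],
    [0,0,0,0,0,0,28],
    [0,0,0,0,0,0,28],
    [0,0,0,0,0,-0.1,28],
    [0,0,0,0,0,-0.3,28],
    [0,0,0,0,0,-0.55,40],
    [0,0,0,0,0,-0.8,40],
    [0,0,0,0,0,-0.8,40],
  ],
)

```text
t: 47.7
ee_pos: [507.5, 373.0, 183.4]
orientation: [-0.214, 3.127, 0.006]
ft_force: [0.8, -0.4, 0.4]
width: 39.8
grasp_force: 0.0
```

>>> servo_tool(
  rows=[
    [0,0,0,0.2,0,-0.2,40],
    [0,0,0,0.5,0,-0.3,40],
    [0,0,0,0.5,0,-0.3,40],
    [0,0,0,0.5,0,-0.3,40],
    [0,0,0,0.5,0,-0.3,40],
  ],
)

```text
t: 48.32
ee_pos: [406.8, 357.7, 236.8]
orientation: [0.214, -3.133, 0.003]
ft_force: [0.8, -0.3, 0.6]
width: 40.1
grasp_force: 0.0
```

```bash
python3 - <<'E'
from h import *
o=ctrl.get_obs();print(o['t'],o['ee_pos'],o['ft_force'],o['width'])
snap('wrist','w14');pieces('w14',5,150);snap('top','t14');snap('scene','s14')
A=cv2.resize(cv2.imread('pics/w14.png'),(400,300));B=cv2.resize(cv2.imread('pics/s14.png')[130:300,90:320],(400,300));C=cv2.resize(cv2.imread('pics/t14.png')[130:290,40:400],(800,300),interpolation=cv2.INTER_CUBIC)
cv2.imwrite('pics/m14.png',np.vstack([np.hstack([A,B]),C]))
E
```

```text
48.325 [406.8208727  357.68456457 236.81867434] [ 0.75017418 -0.31487174  0.57566903] 40.07033157340031
px 219.0 225.0 c [511.  319.8] z 29.4 size [64.5 17.5] ang 0.137 264
px 252.0 233.0 c [506.8 371.6] z 29.7 size [66.  18.5] ang 0.143 512
px 283.0 228.0 c [499.4 419.5] z 29.6 size [63.9 17.9] ang 0.137 269
```

View pics/m14.png

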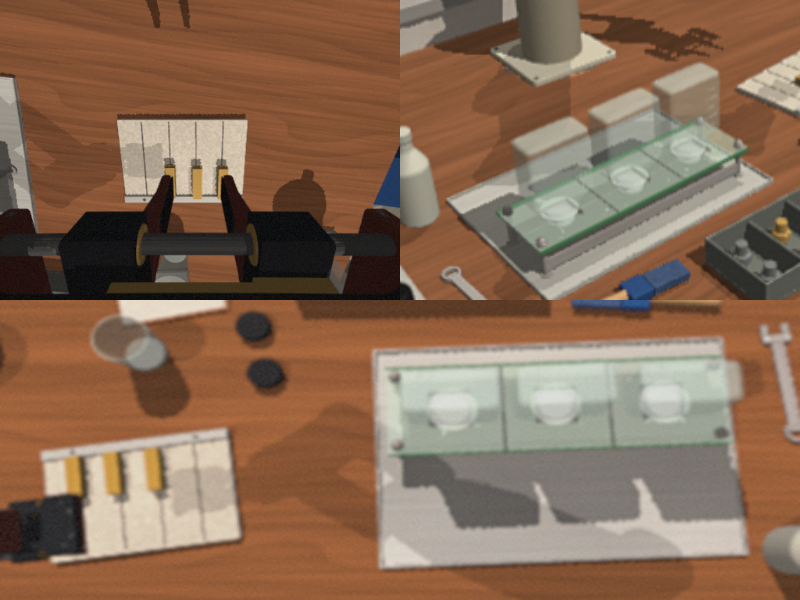

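The three pieces sit on lines 1–3, flush by the straightedge, and all three bottles hang upright in the rack.

```bash
python3 -c "
from workcell import ctrl
print(ctrl.close_job())"
```

```text
the job is handed in; nothing more can be done
None
```

I handed the job in at about 48 s: both stuck pieces (from bottles a and c) came out into the tray, all three pieces lie on lines 1–3 within about 2 mm of their places by my last measurement, and all three bottles hang in the rack; the hand-in gave no verdict.

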